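Take off the left-hand disc nut

TASK

One of the two disc units has a nut engraved with a clockwise arrow: its thread is left-handed. Unscrew that nut by turning it clockwise, feeling for the point where the thread lets go and never forcing or tugging the thread (30 N at most), lift it off and set it down gently in the blue tray, flat with its engraved top up. Leave the unmarked nut and everything else on the bench as they are.

Things in the scene. Friction and masses are not known exactly. Their poses are not given: they have to be found in the camera images.
- lh_nut_center (a point): Centre of the marked nut, 17 mm above its lower rim: hollow brass hexagon cap nut, 46 mm across flats, 53 across corners, 34 tall, about 0.22 kg. Closed top engraved with a dark arrow curving clockwise, dark notches at its upper corners: signs of a left-hand thread. z points up out of the top; x is square to a pair of flats (flats face every 60 degrees from x)
- lh_nut: The same nut, origin mid lower rim. Turned clockwise from above it climbs 3 mm per rad and comes free after 1.2 to 2.2 rad, different each time; it lifts off within the next 0.3 rad, after which the next thread start blocks it. Anticlockwise: hard stop within 1 rad. Thread play about 3 mm up and down, about 1.3 mm sideways. Over 30 N between nut and spindle harms the thread
- spindle: Threaded upright spindle hidden in the marked nut, 31 mm across the thread. Origin mid its foot, on the unit's steel flange (60 mm across, 78 mm above the table) on which the nut's rim stands; its axes do not tell where the thread lets go. It stands 29 mm above the flange and is locked against turning: raise the freed nut 32 mm to clear it
- lh_unit: Disc unit with the marked nut: fixed round green housing 150 mm across, dark 140 mm grinding disc on it (top 72 mm above the table), grey motor box on its +x side (70 to 120 mm from the middle, 50 mm tall). Origin under the middle of the housing, on the table
- rh_unit: The other disc unit, of the same build, which carries the unmarked nut. Origin under the middle of its housing
- rh_nut_center (a point): Centre (17 mm above its rim) of the unmarked right-hand nut on the other disc unit: the same brass hexagon of the same size with a plain top, to be left alone
- rh_nut (a joint): Turn of the unmarked nut in rad, 0 as found, anticlockwise from above positive
- tray: Fixed blue open parts tray, 150 x 150 mm outside, 28 mm tall, walls and floor 4 mm thick; origin at the centre of its underside on the table, x and y along its sides
- bowl: Loose grey mixing bowl, 110 mm across, 50 mm tall, bystander
- jar: Loose white jar with an orange cap, 66 mm across, 85 mm tall, bystander
- spatula: Loose spatula 240 mm long lying along its x, bystander
- wrench: Loose steel wrench 180 mm long lying along its x, bystander
- brush: Loose brush 200 mm long lying along its x, bystander
- block: Loose plaster block 80 x 60 x 40 mm, bystander
There are look-alikes about, which are no part of the job. Of the things like the lh_nut, leave any that is green; of the rest the larger one is meant. Of the things that look like the tray, take the one that is farthest to the robot's left at the start.

How it is judged:
By the outcome, as a careful person would: the job done as asked, in the order asked, and still so for the second after the job is handed in, with the robot touching nothing.
It also fails if it takes over 72 s, if anything falls off the work surface, if the arm or the gripper's body presses on something with over 40 N, if the wrist force passes 120 N, or if a joint passes its speed limit or range.

ROBOT

A 6-joint arm with a two-finger parallel gripper is mounted at the origin on the work surface. World frame = base frame: x ahead of the robot, y to its left, z up, the work surface at z = 0. Lengths are in mm, angles in rad, forces in N, time in s.
With the tool pointing down it reaches from about 275 to 825 mm from the base axis. Payload 4.9 kg.
Tool frame: the origin (TCP) lies at the centre of the arm's flange, where the gripper is bolted on; the fingertips stand arm.tip_extent ahead of it and the grasp point (between the pads) lies 155 mm ahead of it (arm.tip_extent is the distance from the TCP to the fingertips, in mm); x points along the fingers, z is the direction in which the jaws open and shut, and the axes are right-handed (so a half turn about x gives the same grasp; the last joint's range is limited). The gripper opens to 85 mm and grips with 20 to 120 N. Pads are 22 mm wide; open, the fingers measure 114 mm over their backs; the gripper's body (76 mm by 85 mm) begins 54 mm behind the grasp point. The pads swing forward as they close: fully open they stand 13 mm farther back than shut.
Start: joints at [-1.366, 0.326, -0.193, 1.052, 0, 1.437], TCP at [182.808, -518.749, 404.681] pointing down, gripper open.
Joint ranges: [-2.65, 2.65], [-0.97, 1.79], [-1.3, 1.35], [-1.93, 2.1], [-1.47, 1.37], [-3.14, 3.14]. Speed limits (rad/s): [2.57, 2.57, 3.14, 3.14, 3.14, 3.14].

INTERFACE

Orientations are given as a unit quaternion [x, y, z, w].
In Python, from bench import status, cams, order, arm gives the robot as it stands.
- The arm moves only by the tool carry_out, never from a script. Its argument "commands" is a list of rows, each a list of 2 entries, a list of its own where there are three numbers: the shift along the tool's x, y, z in cm, then the turn, a rotation vector about the tool's x, y, z in rad. A call has 1 to 5 rows; each row shifts and turns the commanded pose from where the row before left it, along the tool's axes as they then stand; what a row does not reach is not made up. A row lasts 1/10 s, in which the tool goes at most 50 mm and 8.59 degrees, less where a joint would pass 70% of its speed; a pose out of reach is approached as far as the arm can. A call is refused whole if a number of a shift passes 5 or a number of a turn 0.15, either way. A call with a gripper value outside its range is refused whole. "fingers" is the finger opening in cm, from 0 to 8.54, set as the call begins (left out, the last holds). The fingers move at their own pace and stop on an object; the grip force is fixed at half the most. Time passes only in rows, so rows that do not move let the fingers close. It gives the time, the measured TCP pose, the force and the opening at its end, in the units of the state.
- status.get_state(): the state, without advancing time (a new reading comes with each control period).
- cams.grab_frame(name): name is "scene" or "top"; returns a dict with "img" (420x560x3 uint8, blue, green, red), "fovy" (degrees; the focal length in pixels is half the picture's height over the tangent of half this angle, whatever the lens; pixels are square), "cx", "cy" (the principal point, pixels), "D" ([k1, k2, p1, p2, k3] as OpenCV has them; the pictures are not rectified), "xyz" and "orientation" of the camera in the world. Camera axes: x right, y down, z forward; pixel columns grow to the right and rows downward; lengths in mm; the calibration is good to about 2 mm. A picture is of the moment at which its call begins. There is no depth.
- order.close_job(): hands the job in, once; it reports no verdict.
The state is a dict: "t": time; "joint_pos": joint angles; "joint_velocities": joint speeds; "joint_torque": joint torques, N m; "ee_pos": TCP position; "eef_rot": TCP orientation; "force": force on the tool from outside, world axes, zero at the start; "wrist_torque": the same for the moment, N m; "finger_gap": finger opening in mm.
Only numpy, scipy, OpenCV 4.12 (cv2) and the standard library are available. Lean on these libraries where they do the work, as an engineer would, in place of code of your own. Each camera call takes 0.05 s, during which the arm holds its last target.

## Working session

There is one attempt and no reset: what is moved stays moved. The work goes in short steps, Python scripts to look and compute and a tool call to move; the robot and the scene stay as the last step left them, time stands still between calls to the robot, and variables do not carry over. Pictures are saved under pics/ and viewed, and the job is handed in when it is done.

Besides the shell and the picture viewer there is one more tool, called after ">>>" by a JSON object that holds its "name" and its "arguments", one argument or row to a line. carry_out: Moves the arm, as the interface text tells. Its arguments: {"type":"object","properties":{"commands":{"type":"array"},"fingers":{"type":"number"}},"required":["commands"]}

```bash
ls; mkdir -p pics
python3 - <<'E'
from bench import status, cams, order, arm
import cv2,pickle
print(status.get_state()); print(arm.tip_extent)
for n in("scene","top"):
    f=cams.grab_frame(n); cv2.imwrite(f"pics/{n}0.png",f["img"]); pickle.dump(f,open(f"pics/{n}0.pkl","wb"))
    print(n,{k:v for k,v in f.items() if k!="img"})
E
```

```text
pics
{'t': 0.0, 'joint_pos': array([-1.36618196e+00,  3.26953522e-01, -1.93581811e-01,  1.05197074e+00,
        4.00851817e-05,  1.43658546e+00]), 'joint_velocities': array([ 0.00013578, -0.0002119 , -0.00013487, -0.0011492 , -0.00100196,
        0.00260025]), 'joint_torque': array([-5.43134120e-04, -4.43397260e+01,  2.62441689e+01,  1.53254648e-02,
       -3.57584622e-05, -3.86411799e-06]), 'ee_pos': array([ 182.76250365, -518.4554735 ,  403.89709912]), 'eef_rot': array([ 0.40896264,  0.57757602, -0.40811765,  0.57671092]), 'force': array([-0.5562108 ,  0.42406145,  0.65602647]), 'wrist_torque': array([ 0.02380705, -0.01003382,  0.00665141]), 'finger_gap': 85.42798792259971}
173.4
scene {'fovy': 46.945114293031644, 'cx': 280.30059587495265, 'cy': 208.04012551732802, 'D': array([0.05421723, 0.        , 0.        , 0.        , 0.        ]), 'xyz': array([1457.95312358,  284.03239553,  804.79458256]), 'orientation': array([ 0.53001295,  0.71120823, -0.37449702, -0.27022419])}
top {'fovy': 43.64761075940793, 'cx': 274.05790845919637, 'cy': 213.15795154880877, 'D': array([-0.14765475,  0.        ,  0.        ,  0.        ,  0.        ]), 'xyz': array([ 306.79785242,  -31.14627132, 1610.9210978 ]), 'orientation': array([-0.70087625,  0.71184941, -0.03586397,  0.02750771])}
```

View pics/scene0.png

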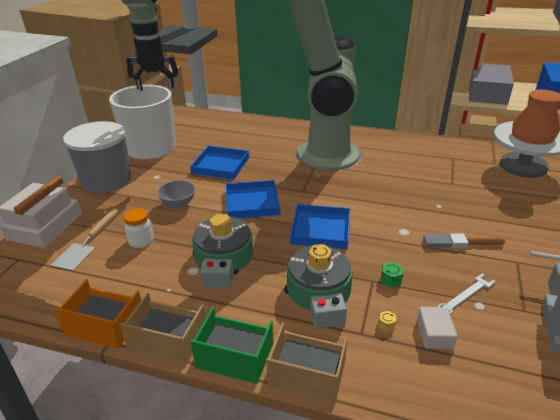

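View pics/top0.png

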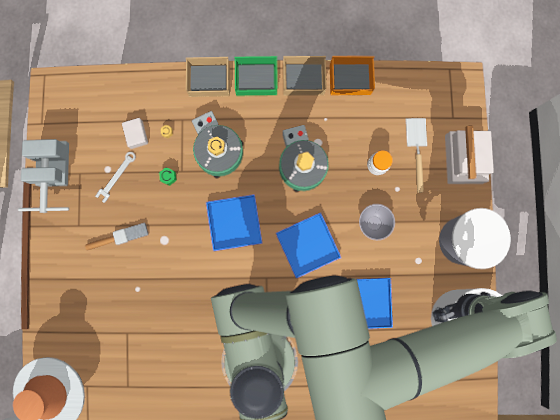

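The scene picture shows the arrow-marked nut on its unit at scene (320,258), top (217,146). The plain nut is at top (303,160). The tray farthest to the robot's left is at top (234,222). The small yellow nut and the green nut are look-alikes. I'll zoom in and measure next.

```bash
cat > h.py <<'E'
import numpy as np,cv2,pickle
from scipy.spatial.transform import Rotation as R
def K(f):
    h=f["img"].shape[0]; fl=h/2/np.tan(np.radians(f["fovy"]/2))
    return np.array([[fl,0,f["cx"]],[0,fl,f["cy"]],[0,0,1]])
def plane(f,px,z):
    px=np.array(px,float).reshape(-1,1,2)
    u=cv2.undistortPoints(px,K(f),f["D"]).reshape(-1,2)
    d=R.from_quat(f["orientation"]).apply(np.c_[u,np.ones(len(u))])
    return f["xyz"]+d*((z-f["xyz"][2])/d[:,2])[:,None]
def proj(f,P):
    P=np.array(P,float).reshape(-1,3); r=R.from_quat(f["orientation"]).inv()
    rv=r.as_rotvec(); t=-r.apply(f["xyz"])
    return cv2.projectPoints(P,rv,t,K(f),f["D"])[0].reshape(-1,2)
E
python3 - <<'E'
from h import *
for n,(x,y,w,h) in {"top":(185,105,75,75),"scene":(285,235,75,56)}.items():
    f=pickle.load(open(f"pics/{n}0.pkl","rb")); c=f["img"][y:y+h,x:x+w]
    cv2.imwrite(f"pics/{n}0z.png",cv2.resize(c,None,fx=8,fy=8,interpolation=cv2.INTER_CUBIC))
    hsv=cv2.cvtColor(f["img"],cv2.COLOR_BGR2HSV)
    sub=hsv[y:y+h,x:x+w]
    m=cv2.inRange(sub,(18,120,120),(35,255,255))
    ys,xs=np.nonzero(m); print(n,"brass",len(xs),xs.min()+x,xs.max()+x,ys.min()+y,ys.max()+y)
    mb=cv2.inRange(hsv,(105,150,80),(125,255,255))
    for cc in cv2.findContours(mb,cv2.RETR_EXTERNAL,cv2.CHAIN_APPROX_NONE)[0]:
        if cv2.contourArea(cc)>400:
            r=cv2.minAreaRect(cc); print(n,"blue",r)
f=pickle.load(open("pics/top0.pkl","rb"))
print("nut",plane(f,[(217,146)],112),"tray",plane(f,[(234,222)],28))
E
```

```text
top brass 217 208 223 137 154
top blue ((374.592529296875, 302.7582702636719), (49.30018615722656, 32.7441520690918), 86.98721313476562)
top blue ((308.0068664550781, 244.8150634765625), (48.8287467956543, 48.994266510009766), 65.55604553222656)
top blue ((233.48513793945312, 222.2392120361328), (48.8682746887207, 48.60833740234375), 81.02737426757812)
scene brass 414 309 331 245 269
scene blue ((319.77484130859375, 225.89572143554688), (57.62148666381836, 40.110321044921875), 4.864514350891113)
scene blue ((252.2237548828125, 199.0204620361328), (34.79357147216797, 52.2272834777832), 85.76361083984375)
scene blue ((219.3846435546875, 161.923095703125), (55.56755828857422, 29.520265579223633), 7.125016689300537)
scene blue ((550.2880249023438, 76.41600799560547), (22.718454360961914, 27.54836082458496), 10.30484676361084)
nut [[640.25297617 113.05388062 112.        ]] tray [[423.90521745  70.64346023  28.        ]]
```

View pics/top0z.png

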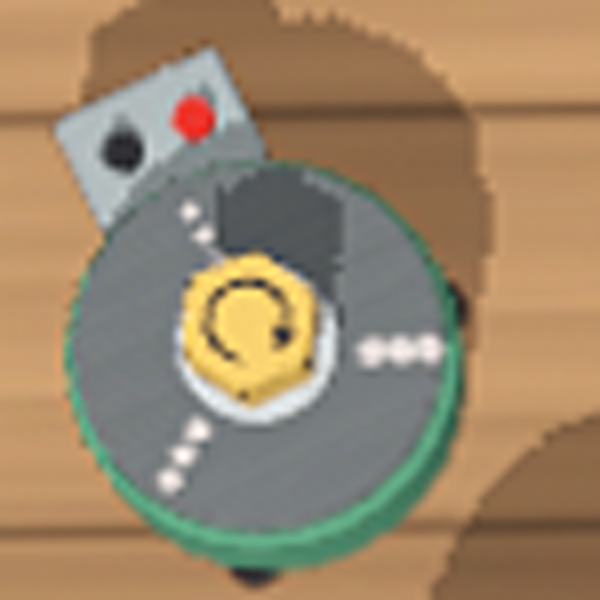

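View pics/scene0z.png

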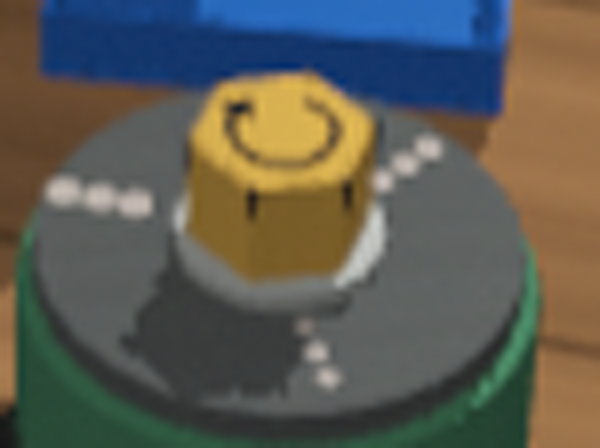

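Run:
```python
from h import *
F={n:pickle.load(open(f"pics/{n}0.pkl","rb")) for n in("top","scene")}
def un(pts,x,y): return (np.array(pts,float)+.5)/8-.5+[x,y]
s=un([(250,190),(350,180),(378,122),(310,72),(220,85),(190,145)],285,235)
t=un([(253,252),(318,288),(314,362),(250,402),(183,362),(186,288)],185,105)
for n,p in(("scene",s),("top",t)):
    P=plane(F[n],p,112); c=P.mean(0); d=P-c; a=np.degrees(np.arctan2(d[:,1],d[:,0]))
    print(n,c.round(1),np.hypot(d[:,0],d[:,1]).round(1),a.round(0),"vertex mod60", np.degrees(np.angle(np.exp(6j*np.radians(a)).mean())/6).round(1))
f=F["top"]
# disc edge: contour of green+dark
hsv=cv2.cvtColor(f["img"],cv2.COLOR_BGR2HSV)
gm=cv2.inRange(hsv,(60,60,40),(90,255,255)); gm[:, :185]=0; gm[:,260:]=0; gm[:105]=0; gm[180:]=0
ys,xs=np.nonzero(gm); hull=cv2.convexHull(np.c_[xs,ys].astype(np.float32))
print("green ellipse",cv2.fitEllipse(hull))
# white/steel flange & disc center
print("proj nut c:",proj(f,[640,113,112]),proj(F["scene"],[640,113,112]))
# tray corners from minAreaRect
mb=cv2.inRange(hsv,(105,150,60),(125,255,255))
for cc in cv2.findContours(mb,cv2.RETR_EXTERNAL,cv2.CHAIN_APPROX_NONE)[0]:
    if cv2.contourArea(cc)>1500:
        ap=cv2.approxPolyDP(cc,4,True).reshape(-1,2); print(ap.tolist(), plane(f,ap,28).round(0).tolist(), plane(f,[cv2.minAreaRect(cc)[0]],28).round(1))
hs=cv2.cvtColor(F["scene"]["img"],cv2.COLOR_BGR2HSV)
mb=cv2.inRange(hs,(105,150,60),(125,255,255))
for cc in cv2.findContours(mb,cv2.RETR_EXTERNAL,cv2.CHAIN_APPROX_NONE)[0]:
    if cv2.contourArea(cc)>1000:
        ap=cv2.approxPolyDP(cc,2.5,True).reshape(-1,2); print("scene",ap.tolist(), plane(F["scene"],ap,28).round(0).tolist())
for nm,n,p,z in (("jar","top",(382,158),85),("bowl","top",(377,222),50),("rh","top",(305,160),112),("smallnut","top",(166,130),20),("green","top",(167,176),25),("block","top",(134,133),40)):
    print(nm,plane(F[n],[p],z).round(0))
```

```text
scene [648.4 119.3 112. ] [26.5 26.6 26.8 27.5 26.2 26.5] [  -7.   56.  115.  177. -125.  -61.] vertex mod60 -4.0
top [642.5 116.3 112. ] [27.4 28.1 26.9 28.3 28.  27.7] [  -2.  -61. -121.  179.  118.   59.] vertex mod60 -1.4
green ellipse ((217.7018280029297, 149.9363250732422), (48.83269119262695, 51.02829360961914), 163.0395050048828)
proj nut c: [[217.01864423 146.08476285]] [[318.04800668 248.16437797]]
[[319, 213], [277, 233], [296, 277], [339, 257]] [[447.0, -188.0, 28.0], [389.0, -59.0, 28.0], [255.0, -114.0, 28.0], [313.0, -245.0, 28.0]] [[ 351.4 -152.    28. ]]
[[253, 195], [207, 202], [214, 250], [261, 242]] [[505.0, 12.0, 28.0], [486.0, 152.0, 28.0], [340.0, 132.0, 28.0], [362.0, -10.0, 28.0]] [[423.2  72.2  28. ]]
scene [[297, 205], [290, 243], [310, 245], [323, 242], [346, 248], [349, 209]] [[372.0, -9.0, 28.0], [541.0, 19.0, 28.0], [534.0, 70.0, 28.0], [514.0, 99.0, 28.0], [521.0, 159.0, 28.0], [351.0, 136.0, 28.0]]
scene [[273, 181], [226, 184], [228, 214], [237, 217], [279, 214]] [[268.0, -113.0, 28.0], [324.0, -244.0, 28.0], [467.0, -180.0, 28.0], [473.0, -151.0, 28.0], [428.0, -45.0, 28.0]]
scene [[191, 172], [233, 178], [248, 157], [247, 151], [208, 146], [191, 165]] [[288.0, -377.0, 28.0], [285.0, -237.0, 28.0], [148.0, -238.0, 28.0], [110.0, -255.0, 28.0], [113.0, -397.0, 28.0], [248.0, -396.0, 28.0]]
jar [[ 604. -375.   85.]]
bowl [[ 416. -360.   50.]]
rh [[ 595. -142.  112.]]
smallnut [[715. 281.  20.]]
green [[569. 276.  25.]]
block [[703. 377.  40.]]
```

Run:
```python
from h import *
r=R.from_quat([ 0.40896264,  0.57757602, -0.40811765,  0.57671092]).as_matrix()
print(r.round(3)); print("z az",np.degrees(np.arctan2(r[1,2],r[0,2])),"y az",np.degrees(np.arctan2(r[1,1],r[0,1])))
print(np.degrees(-1.366),np.degrees(1.437))
```

```text
[[-0.     0.943  0.332]
 [ 0.002  0.332 -0.943]
 [-1.     0.    -0.002]]
z az -70.58673315853952 y az 19.41324085755226
-78.26603481487047 82.33403516029931
```

>>> {"name": "carry_out", "arguments": {
  "commands": [
    [[0,0,0],[0.1,0,0]]
  ]
}}

```text
t: 0.2
ee_pos: [182.8, -518.5, 404.1]
eef_rot: [0.438, 0.556, -0.437, 0.555]
force: [-0.1, -0.3, -1.2]
finger_gap: 85.3
```

```bash
python3 -c "
from bench import status
s=status.get_state();print(s['joint_pos'],s['eef_rot'],s['t'])"
```

```text
[-1.36619571e+00  3.26729826e-01 -1.93281401e-01  1.05198499e+00
  3.33874783e-05  1.53913567e+00] [ 0.43786921  0.55576044 -0.43730525  0.55512612] 0.2
```

```bash
cat > plan.py <<'E'
# plan(target xyz, target z-azimuth deg, rows): prints rows, tool pointing down
from h import *
from bench import status
def plan(T,az=None,step=4.8,turn=0.15,maxrows=40,base=None):
    s=status.get_state(); p=np.array(s['ee_pos'] if base is None else base,float); r=R.from_quat(s['eef_rot'])
    z=r.as_matrix()[:,2]; a=np.arctan2(z[1],z[0])
    d=0 if az is None else (np.radians(az)-a+np.pi)%(2*np.pi)-np.pi
    D=np.linalg.norm(np.array(T)-p)
    n=max(1,int(np.ceil(max(D/10/step,abs(d)/turn)))); n=min(n,maxrows); dp=(np.array(T)-p)/n
    rows=[]
    for i in range(n):
        b=a+d/n*i
        x=np.array([0,0,-1]); zz=np.array([np.cos(b),np.sin(b),0]); y=np.cross(zz,x)
        # choose shifts relative to ideal, track rounding
        rows.append([[round(float(dp@v)/10,2)for v in(x,y,zz)],[round(float(-d/n),3),0,0]])
    print("dist",D.round(1),"dturn",d.round(3),"n",n)
    for i in range(0,n,5): print(rows[i:i+5])
E
python3 -c "
from plan import *
plan([645,118,404],27)"
```

```text
dist 786.7 dturn 1.806 n 17
[[[0.0, 3.52, -3.0], [-0.106, 0, 0]], [[0.0, 3.82, -2.61], [-0.106, 0, 0]], [[0.0, 4.07, -2.19], [-0.106, 0, 0]], [[0.0, 4.28, -1.75], [-0.106, 0, 0]], [[0.0, 4.45, -1.29], [-0.106, 0, 0]]]
[[[0.0, 4.56, -0.81], [-0.106, 0, 0]], [[0.0, 4.62, -0.32], [-0.106, 0, 0]], [[0.0, 4.62, 0.17], [-0.106, 0, 0]], [[0.0, 4.58, 0.66], [-0.106, 0, 0]], [[0.0, 4.48, 1.14], [-0.106, 0, 0]]]
[[[0.0, 4.34, 1.61], [-0.106, 0, 0]], [[0.0, 4.14, 2.06], [-0.106, 0, 0]], [[0.0, 3.9, 2.49], [-0.106, 0, 0]], [[0.0, 3.61, 2.89], [-0.106, 0, 0]], [[0.0, 3.29, 3.26], [-0.106, 0, 0]]]
[[[0.0, 2.92, 3.59], [-0.106, 0, 0]], [[0.0, 2.53, 3.88], [-0.106, 0, 0]]]
```

>>> {"name": "carry_out", "arguments": {
  "commands": [
    [[0.0,3.52,-3.0],[-0.106,0,0]],
    [[0.0,3.82,-2.61],[-0.106,0,0]],
    [[0.0,4.07,-2.19],[-0.106,0,0]],
    [[0.0,4.28,-1.75],[-0.106,0,0]],
    [[0.0,4.45,-1.29],[-0.106,0,0]]
  ]
}}

```text
t: 0.7
ee_pos: [318.9, -329.7, 404.4]
eef_rot: [0.275, 0.652, -0.275, 0.651]
force: [0.5, -1.0, 0.6]
finger_gap: 85.5
```

>>> {"name": "carry_out", "arguments": {
  "commands": [
    [[0.0,4.56,-0.81],[-0.106,0,0]],
    [[0.0,4.62,-0.32],[-0.106,0,0]],
    [[0.0,4.62,0.17],[-0.106,0,0]],
    [[0.0,4.58,0.66],[-0.106,0,0]],
    [[0.0,4.48,1.14],[-0.106,0,0]]
  ]
}}

```text
t: 1.2
ee_pos: [454.7, -142.1, 404.6]
eef_rot: [0.094, 0.701, -0.094, 0.701]
force: [-0.5, -0.5, 0.4]
finger_gap: 85.3
```

>>> {"name": "carry_out", "arguments": {
  "commands": [
    [[0.0,4.34,1.61],[-0.106,0,0]],
    [[0.0,4.14,2.06],[-0.106,0,0]],
    [[0.0,3.9,2.49],[-0.106,0,0]],
    [[0.0,3.61,2.89],[-0.106,0,0]],
    [[0.0,3.29,3.26],[-0.106,0,0]]
  ]
}}

```text
t: 1.7
ee_pos: [590.7, 45.1, 404.2]
eef_rot: [-0.093, 0.701, 0.093, 0.701]
force: [0.1, -1.0, -0.6]
finger_gap: 85.4
```

>>> {"name": "carry_out", "arguments": {
  "commands": [
    [[0.0,2.92,3.59],[-0.106,0,0]],
    [[0.0,2.53,3.88],[-0.106,0,0]],
    [[0,0,0],[0,0,0]],
    [[0,0,0],[0,0,0]]
  ]
}}

```text
t: 2.1
ee_pos: [644.5, 119.0, 403.3]
eef_rot: [-0.165, 0.688, 0.165, 0.687]
force: [-0.2, 0.2, -0.5]
finger_gap: 85.3
```

```bash
python3 -c "
from plan import *
from bench import cams
s=status.get_state();print(s['joint_pos'].round(3))
plan([645,118,330],27)
f=cams.grab_frame('scene');cv2.imwrite('pics/scene1.png',f['img'][100:340,180:460].repeat(2,0).repeat(2,1))
"
```

```text
[ 0.07   0.528  0.117  1.162 -0.     1.17 ]
dist 73.3 dturn 0.0 n 2
[[[3.67, -0.06, -0.0], [-0.0, 0, 0]], [[3.67, -0.06, -0.0], [-0.0, 0, 0]]]
```

View pics/scene1.png

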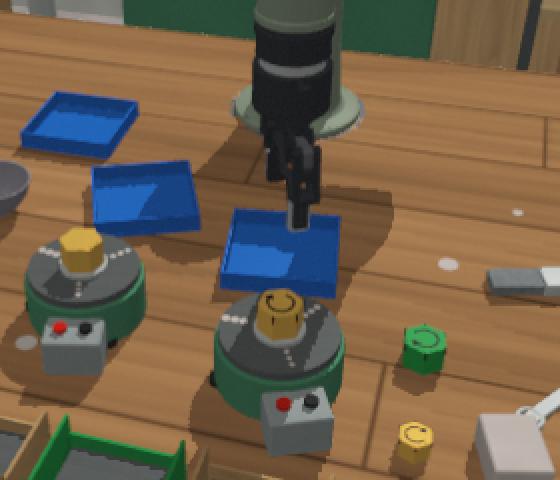

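The gripper is above the unit, with one finger at about (298,225) in the crop. I'll lower it until it is just above the nut and compare positions.

>>> {"name": "carry_out", "arguments": {
  "commands": [
    [[3.5,-0.06,0],[0,0,0]],
    [[3.5,-0.06,0],[0,0,0]],
    [[3.3,0,0],[0,0,0]],
    [[0,0,0],[0,0,0]],
    [[0,0,0],[0,0,0]]
  ]
}}

```text
t: 2.65
ee_pos: [644.6, 115.8, 302.3]
eef_rot: [-0.164, 0.688, 0.164, 0.687]
force: [-0.4, -0.2, 0.9]
finger_gap: 85.7
```

```bash
python3 -c "
from plan import *
from bench import cams
s=status.get_state();p=s['ee_pos'];r=R.from_quat(s['eef_rot']).as_matrix();print(p,s['force'])
for n in('scene','top'):
  f=cams.grab_frame(n);pickle.dump(f,open(f'pics/{n}2.pkl','wb'))
  tip=[p+r[:,0]*l+r[:,2]*k*50 for k in(-1,1) for l in (160,173.4)]
  q=proj(f,tip); print(n,q.round(1).tolist())
  c=np.array(proj(f,[645,118,112])[0]).astype(int); x,y=max(c[0]-50,0),c[1]-60
  cv2.imwrite(f'pics/{n}2.png',cv2.resize(f['img'][y:y+100,x:x+120],None,fx=6,fy=6)); print(x,y)
"
```

```text
[644.64627186 115.81867911 302.2746911 ] [-0.38595853 -0.24534913  0.8828834 ]
scene [[314.1, 225.4], [313.9, 230.1], [324.9, 253.6], [324.6, 258.5]]
269 189
top [[223.0, 157.5], [223.4, 158.4], [207.2, 127.2], [207.7, 128.4]]
165 84
```

View pics/scene2.png

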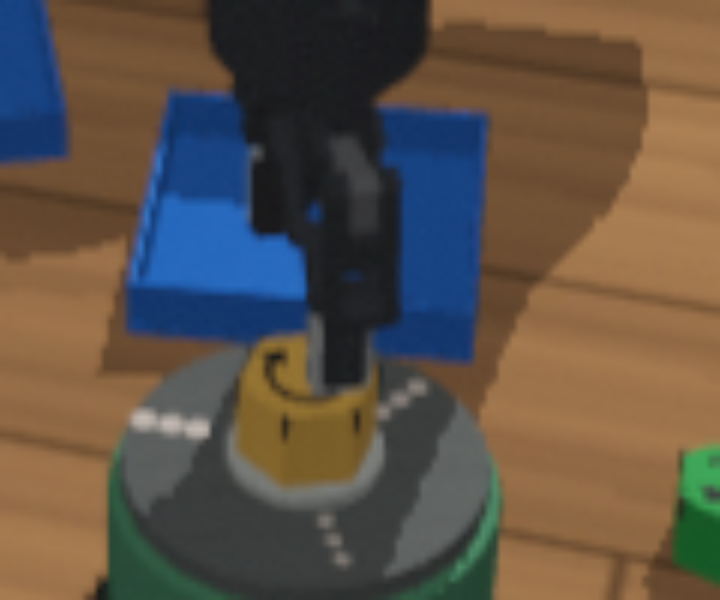

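View pics/top2.png

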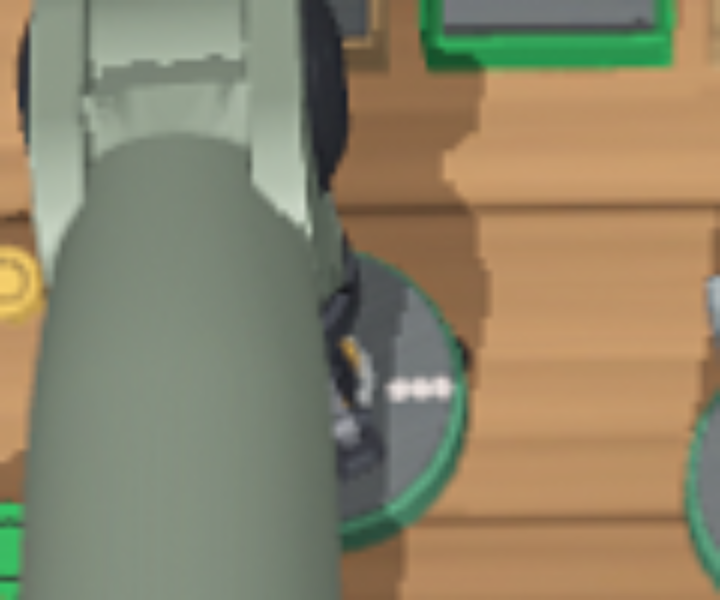

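The near fingertip appears at about (325,254) in the full scene frame and was predicted at (324.9,253.6), assuming an open tip length of 160 mm. The scene calibration therefore holds here, so I weight the scene's nut centre more heavily.

```bash
python3 -c "
from plan import *
plan([647,118.5,252],27,step=2.5)"
```

```text
dist 52.3 dturn 0.002 n 3
[[[1.74, 0.05, 0.07], [-0.001, 0, 0]], [[1.74, 0.05, 0.07], [-0.001, 0, 0]], [[1.74, 0.05, 0.07], [-0.001, 0, 0]]]
```

>>> {"name": "carry_out", "arguments": {
  "commands": [
    [[1.7,0.05,0.07],[0,0,0]],
    [[1.7,0.05,0.07],[0,0,0]],
    [[1.6,0.05,0.07],[0,0,0]],
    [[0,0,0],[0,0,0]],
    [[0,0,0],[0,0,0]]
  ],
  "fingers": 7
}}

```text
t: 3.25
ee_pos: [646.9, 119.2, 253.5]
eef_rot: [-0.165, 0.687, 0.164, 0.688]
force: [0.5, 0.4, 0.4]
finger_gap: 69.8
```

>>> {"name": "carry_out", "arguments": {
  "commands": [
    [[0,0,0],[0,0,0]],
    [[0,0,0],[0,0,0]],
    [[0,0,0],[0,0,0]]
  ],
  "fingers": 5.4
}}

```text
t: 3.55
ee_pos: [646.6, 119.3, 252.7]
eef_rot: [-0.165, 0.687, 0.165, 0.688]
force: [-0.2, 0.8, -0.7]
finger_gap: 54.4
```

>>> {"name": "carry_out", "arguments": {
  "commands": [
    [[0,0,0],[0,0,0]],
    [[0,0,0],[0,0,0]]
  ],
  "fingers": 5.1
}}

```text
t: 3.75
ee_pos: [646.3, 119.3, 251.8]
eef_rot: [-0.165, 0.688, 0.165, 0.688]
force: [0.8, -0.2, -0.2]
finger_gap: 51.1
```

>>> {"name": "carry_out", "arguments": {
  "commands": [
    [[0,0,0],[0,0,0]],
    [[0,0,0],[0,0,0]]
  ],
  "fingers": 4.9
}}

```text
t: 3.95
ee_pos: [646.3, 119.3, 251.6]
eef_rot: [-0.165, 0.688, 0.165, 0.688]
force: [0.6, -1.2, -0.4]
finger_gap: 48.9
```

>>> {"name": "carry_out", "arguments": {
  "commands": [
    [[0,0,0],[0,0,0]],
    [[0,0,0],[0,0,0]]
  ],
  "fingers": 4.75
}}

```text
t: 4.15
ee_pos: [646.2, 119.3, 251.6]
eef_rot: [-0.165, 0.688, 0.165, 0.688]
force: [-0.9, 0.2, 1.0]
finger_gap: 47.4
```

>>> {"name": "carry_out", "arguments": {
  "commands": [
    [[0,0,0],[0,0,0]],
    [[0,0,0],[0,0,0]]
  ],
  "fingers": 4.62
}}

```text
t: 4.35
ee_pos: [646.2, 119.2, 251.7]
eef_rot: [-0.165, 0.688, 0.165, 0.688]
force: [-1.2, 0.4, 1.8]
finger_gap: 46.4
```

>>> {"name": "carry_out", "arguments": {
  "commands": [
    [[0,0,0],[0,0,0]],
    [[0,0,0],[0,0,0]]
  ],
  "fingers": 4.55
}}

```text
t: 4.55
ee_pos: [646.2, 119.2, 251.8]
eef_rot: [-0.165, 0.688, 0.165, 0.688]
force: [-0.9, -0.8, 2.3]
finger_gap: 46.1
```

```bash
python3 -c "
from plan import *
s=status.get_state();print(s['joint_pos'].round(3),s['force'],s['wrist_torque'],s['ee_pos'],s['finger_gap'])"
```

```text
[ 0.07   0.646 -0.083  0.842 -0.     1.171] [-0.92191306 -0.82960316  2.29517737] [-0.17045475  0.39430231 -0.05284366] [646.19780972 119.23204423 251.77096431] 46.10056483111845
```

>>> {"name": "carry_out", "arguments": {
  "commands": [
    [[0,0,0],[0,0,0]],
    [[0,0,0],[0,0,0]],
    [[0,0,0],[-0.15,0,0]],
    [[0,0,0],[-0.15,0,0]],
    [[0,0,0],[-0.15,0,0]]
  ],
  "fingers": 7
}}

```text
t: 5.05
ee_pos: [646.4, 119.4, 251.6]
eef_rot: [-0.316, 0.633, 0.316, 0.633]
force: [0.4, 0.2, 0.3]
finger_gap: 70.1
```

>>> {"name": "carry_out", "arguments": {
  "commands": [
    [[0,0,0],[-0.15,0,0]],
    [[0,0,0],[-0.15,0,0]],
    [[0,0,0],[-0.15,0,0]],
    [[0,0,0],[-0.147,0,0]],
    [[0,0,0],[0,0,0]]
  ]
}}

```text
t: 5.55
ee_pos: [646.4, 119.4, 251.6]
eef_rot: [-0.486, 0.513, 0.486, 0.513]
force: [0.2, -0.2, -0.5]
finger_gap: 70.3
```

>>> {"name": "carry_out", "arguments": {
  "commands": [
    [[0,0,0],[0,0,0]],
    [[0,0,0],[0,0,0]],
    [[0,0,0],[0,0,0]]
  ],
  "fingers": 5.2
}}

```text
t: 5.85
ee_pos: [646.3, 119.3, 251.7]
eef_rot: [-0.486, 0.514, 0.486, 0.514]
force: [-1.5, -0.4, 0.5]
finger_gap: 51.7
```

>>> {"name": "carry_out", "arguments": {
  "commands": [
    [[0,0,0],[0,0,0]],
    [[0,0,0],[0,0,0]]
  ],
  "fingers": 4.95
}}

```text
t: 6.05
ee_pos: [646.3, 119.3, 251.7]
eef_rot: [-0.486, 0.513, 0.486, 0.513]
force: [0.1, 0.1, 0.2]
finger_gap: 49.5
```

>>> {"name": "carry_out", "arguments": {
  "commands": [
    [[0,0,0],[0,0,0]],
    [[0,0,0],[0,0,0]]
  ],
  "fingers": 4.8
}}

```text
t: 6.25
ee_pos: [646.3, 119.1, 251.8]
eef_rot: [-0.486, 0.513, 0.486, 0.513]
force: [-0.6, -1.7, 1.1]
finger_gap: 48.1
```

>>> {"name": "carry_out", "arguments": {
  "commands": [
    [[0,0,0],[0,0,0]],
    [[0,0,0],[0,0,0]]
  ],
  "fingers": 4.7
}}

```text
t: 6.45
ee_pos: [646.4, 119.0, 251.8]
eef_rot: [-0.487, 0.513, 0.486, 0.513]
force: [0.1, -2.3, 1.6]
finger_gap: 47.0
```

>>> {"name": "carry_out", "arguments": {
  "commands": [
    [[0,0,-0.05],[0,0,0]],
    [[0,0,0],[0,0,0]]
  ]
}}

```text
t: 6.65
ee_pos: [646.3, 118.8, 251.7]
eef_rot: [-0.486, 0.513, 0.486, 0.513]
force: [0.8, -0.9, 1.6]
finger_gap: 46.9
```

>>> {"name": "carry_out", "arguments": {
  "commands": [
    [[0,0,0],[0,0,0]],
    [[0,0,0],[0,0,0]]
  ],
  "fingers": 4.6
}}

```text
t: 6.85
ee_pos: [646.3, 118.8, 251.8]
eef_rot: [-0.486, 0.513, 0.486, 0.513]
force: [0.2, -0.6, 1.8]
finger_gap: 46.2
```

>>> {"name": "carry_out", "arguments": {
  "commands": [
    [[0,0,0],[0,0,0]],
    [[0,0,0],[0,0,0]]
  ],
  "fingers": 4.5
}}

```text
t: 7.05
ee_pos: [646.4, 118.8, 251.9]
eef_rot: [-0.486, 0.513, 0.486, 0.513]
force: [-0.8, -1.4, 3.1]
finger_gap: 45.7
```

>>> {"name": "carry_out", "arguments": {
  "commands": [
    [[0,0,0],[0,0,0]],
    [[0,0,0],[0,0,0]]
  ],
  "fingers": 4.2
}}

```text
t: 7.25
ee_pos: [646.4, 118.9, 252.0]
eef_rot: [-0.486, 0.513, 0.486, 0.513]
force: [-0.1, -1.3, 4.1]
finger_gap: 45.4
```

```bash
python3 -c "
from plan import *
s=status.get_state();print(s['joint_pos'].round(3),s['force'],s['wrist_torque'],s['ee_pos'],s['finger_gap'])"
```

```text
[ 0.07   0.646 -0.083  0.842  0.     0.123] [-0.0984826  -1.34003834  4.10090974] [-0.27687085  0.08733729 -0.02845074] [646.36317396 118.87412303 252.00996985] 45.37419926303846
```

>>> {"name": "carry_out", "arguments": {
  "commands": [
    [[-0.1,0,0],[0,0,0]],
    [[0,0,0],[0,0,0]]
  ]
}}

```text
t: 7.45
ee_pos: [645.9, 119.0, 252.1]
eef_rot: [-0.486, 0.513, 0.487, 0.513]
force: [0.1, 0.1, -0.0]
finger_gap: 45.6
```

>>> {"name": "carry_out", "arguments": {
  "commands": [
    [[-0.03,0,0],[0.1,0,0]],
    [[-0.03,0,0],[0.1,0,0]]
  ]
}}

```text
t: 7.65
ee_pos: [645.8, 119.0, 252.3]
eef_rot: [-0.431, 0.56, 0.432, 0.56]
force: [-1.2, 0.3, -2.7]
finger_gap: 45.2
```

```bash
python3 -c "
from plan import *
s=status.get_state();print(s['joint_pos'].round(3),s['force'],s['wrist_torque'],s['ee_pos'],s['finger_gap'])"
```

```text
[ 0.07   0.646 -0.082  0.845  0.001  0.327] [-1.1622203   0.27353486 -2.67814469] [ 0.04656843 -0.01660789 -0.00913262] [645.80547378 118.98507104 252.34369165] 45.23746796694635
```

>>> {"name": "carry_out", "arguments": {
  "commands": [
    [[-0.03,0,0],[0.1,0,0]],
    [[-0.03,0,0],[0.1,0,0]],
    [[-0.03,0,0],[0.1,0,0]],
    [[-0.03,0,0],[0.1,0,0]]
  ]
}}

```text
t: 8.05
ee_pos: [645.8, 119.0, 253.5]
eef_rot: [-0.311, 0.635, 0.312, 0.634]
force: [-0.8, 0.1, -3.1]
finger_gap: 45.7
```

>>> {"name": "carry_out", "arguments": {
  "commands": [
    [[-0.03,0,0],[0.1,0,0]],
    [[-0.03,0,0],[0.1,0,0]],
    [[-0.03,0,0],[0.1,0,0]]
  ]
}}

```text
t: 8.35
ee_pos: [645.8, 119.0, 254.4]
eef_rot: [-0.213, 0.675, 0.214, 0.674]
force: [-0.4, -0.2, -1.5]
finger_gap: 45.0
```

```bash
python3 -c "
from plan import *
from bench import cams
s=status.get_state();print(s['joint_pos'].round(3),s['force'],s['wrist_torque'],s['ee_pos'],s['finger_gap'])
f=cams.grab_frame('scene');cv2.imwrite('pics/scene3.png',cv2.resize(f['img'][200:300,265:385],None,fx=6,fy=6))
"
```

```text
[ 7.000e-02  6.440e-01 -8.000e-02  8.490e-01  1.000e-03  1.027e+00] [-0.4008124  -0.17540816 -1.54109194] [0.01568859 0.0483035  0.03535201] [645.8002079  118.9696917  254.38961532] 45.04287790714354
```

View pics/scene3.png

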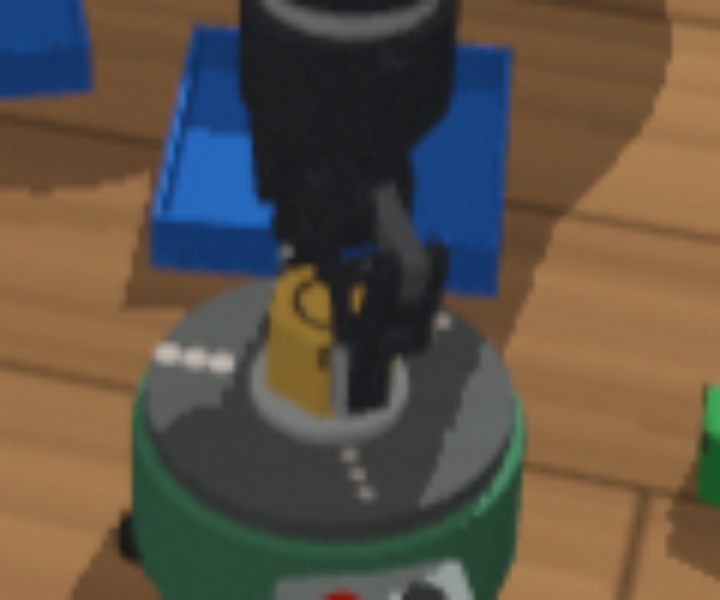

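The nut turned with the gripper: its corner now sits next to the finger at about (335,390) in the crop. So far that is 0.9 rad, and the wrist carries only the nut's weight.

>>> {"name": "carry_out", "arguments": {
  "commands": [
    [[-0.03,0,0],[0.1,0,0]],
    [[-0.03,0,0],[0.1,0,0]],
    [[0,0,0],[0,0,0]]
  ]
}}

```text
t: 8.7
ee_pos: [646.0, 118.9, 255.3]
eef_rot: [-0.147, 0.692, 0.147, 0.691]
force: [0.1, -0.7, -1.3]
finger_gap: 45.4
```

>>> {"name": "carry_out", "arguments": {
  "commands": [
    [[-0.05,0,0],[0,0,0]],
    [[0,0,0],[0,0,0]]
  ]
}}

```text
t: 8.9
ee_pos: [646.2, 118.9, 256.3]
eef_rot: [-0.147, 0.692, 0.147, 0.692]
force: [-0.0, 0.5, -1.5]
finger_gap: 46.0
```

>>> {"name": "carry_out", "arguments": {
  "commands": [
    [[-0.05,0,0],[0,0,0]],
    [[0,0,0],[0,0,0]]
  ]
}}

```text
t: 9.1
ee_pos: [646.2, 118.8, 256.6]
eef_rot: [-0.147, 0.692, 0.147, 0.692]
force: [0.1, -0.1, -4.4]
finger_gap: 45.6
```

>>> {"name": "carry_out", "arguments": {
  "commands": [
    [[-0.03,0,0],[0,0,0]],
    [[0,0,0],[0,0,0]]
  ]
}}

```text
t: 9.3
ee_pos: [646.1, 118.8, 256.7]
eef_rot: [-0.146, 0.692, 0.147, 0.692]
force: [2.0, 0.0, -7.3]
finger_gap: 45.2
```

>>> {"name": "carry_out", "arguments": {
  "commands": [
    [[-0.03,0,0],[0,0,0]],
    [[0,0,0],[0,0,0]]
  ]
}}

```text
t: 9.5
ee_pos: [646.1, 118.8, 256.8]
eef_rot: [-0.146, 0.692, 0.146, 0.691]
force: [2.9, 0.7, -11.3]
finger_gap: 45.4
```

>>> {"name": "carry_out", "arguments": {
  "commands": [
    [[-0.03,0,0],[0.1,0,0]],
    [[0,0,0],[0,0,0]]
  ]
}}

```text
t: 9.7
ee_pos: [645.8, 118.7, 257.3]
eef_rot: [-0.112, 0.699, 0.111, 0.698]
force: [-0.3, 0.7, -9.4]
finger_gap: 45.5
```

>>> {"name": "carry_out", "arguments": {
  "commands": [
    [[-0.03,0,0],[0.1,0,0]],
    [[0,0,0],[0,0,0]]
  ]
}}

```text
t: 9.9
ee_pos: [645.7, 118.7, 257.6]
eef_rot: [-0.077, 0.704, 0.077, 0.702]
force: [-0.2, -1.5, -8.5]
finger_gap: 45.4
```

>>> {"name": "carry_out", "arguments": {
  "commands": [
    [[-0.03,0,0],[0.1,0,0]],
    [[0,0,0],[0,0,0]]
  ]
}}

```text
t: 10.1
ee_pos: [645.6, 118.7, 257.9]
eef_rot: [-0.042, 0.707, 0.042, 0.705]
force: [-1.2, -1.0, -10.3]
finger_gap: 45.3
```

>>> {"name": "carry_out", "arguments": {
  "commands": [
    [[-0.03,0,0],[0.1,0,0]],
    [[0,0,0],[0,0,0]]
  ]
}}

```text
t: 10.3
ee_pos: [645.6, 118.7, 258.2]
eef_rot: [-0.007, 0.708, 0.007, 0.706]
force: [-1.1, -0.7, -11.3]
finger_gap: 45.0
```

Now at 1.5 rad and the thread still holds.

>>> {"name": "carry_out", "arguments": {
  "commands": [
    [[-0.03,0,0],[0.1,0,0]],
    [[0,0,0],[0,0,0]]
  ]
}}

```text
t: 10.5
ee_pos: [645.7, 118.7, 258.6]
eef_rot: [0.028, 0.707, -0.028, 0.706]
force: [-2.4, -0.8, -11.9]
finger_gap: 45.2
```

>>> {"name": "carry_out", "arguments": {
  "commands": [
    [[-0.03,0,0],[0.1,0,0]],
    [[0,0,0],[0,0,0]]
  ]
}}

```text
t: 10.7
ee_pos: [645.8, 118.8, 258.9]
eef_rot: [0.063, 0.705, -0.063, 0.704]
force: [-2.4, -1.3, -12.0]
finger_gap: 45.3
```

>>> {"name": "carry_out", "arguments": {
  "commands": [
    [[-0.03,0,0],[0.1,0,0]],
    [[0,0,0],[0,0,0]]
  ]
}}

```text
t: 10.9
ee_pos: [646.2, 118.9, 259.9]
eef_rot: [0.098, 0.7, -0.098, 0.7]
force: [-3.1, -0.5, -8.9]
finger_gap: 45.4
```

>>> {"name": "carry_out", "arguments": {
  "commands": [
    [[-0.03,0,0],[0.1,0,0]],
    [[0,0,0],[0,0,0]]
  ]
}}

```text
t: 11.1
ee_pos: [646.5, 118.7, 261.6]
eef_rot: [0.133, 0.694, -0.133, 0.695]
force: [-5.4, -2.2, 3.2]
finger_gap: 45.2
```

>>> {"name": "carry_out", "arguments": {
  "commands": [
    [[-0.1,0,0],[0,0,0]],
    [[0,0,0],[0,0,0]]
  ]
}}

```text
t: 11.3
ee_pos: [646.6, 118.6, 262.3]
eef_rot: [0.133, 0.694, -0.134, 0.695]
force: [-5.0, -2.5, 2.1]
finger_gap: 45.4
```

>>> {"name": "carry_out", "arguments": {
  "commands": [
    [[-0.15,0,0],[0,0,0]],
    [[0,0,0],[0,0,0]]
  ]
}}

```text
t: 11.5
ee_pos: [646.6, 118.8, 263.2]
eef_rot: [0.134, 0.694, -0.134, 0.695]
force: [-3.4, -2.0, 1.6]
finger_gap: 45.3
```

>>> {"name": "carry_out", "arguments": {
  "commands": [
    [[-0.15,0,0],[0,0,0]],
    [[0,0,0],[0,0,0]]
  ]
}}

```text
t: 11.7
ee_pos: [646.8, 119.1, 264.6]
eef_rot: [0.135, 0.694, -0.134, 0.695]
force: [-2.0, -0.1, 0.7]
finger_gap: 45.4
```

>>> {"name": "carry_out", "arguments": {
  "commands": [
    [[-0.3,0,0],[0,0,0]],
    [[-0.3,0,0],[0,0,0]]
  ]
}}

```text
t: 11.9
ee_pos: [646.8, 119.1, 270.4]
eef_rot: [0.135, 0.694, -0.134, 0.695]
force: [0.6, -0.5, -1.9]
finger_gap: 44.9
```

>>> {"name": "carry_out", "arguments": {
  "commands": [
    [[-0.4,0,0],[0,0,0]],
    [[-0.4,0,0],[0,0,0]],
    [[-0.4,0,0],[0,0,0]]
  ]
}}

```text
t: 12.2
ee_pos: [646.4, 118.9, 282.5]
eef_rot: [0.135, 0.694, -0.134, 0.694]
force: [0.8, 0.3, -2.2]
finger_gap: 45.5
```

>>> {"name": "carry_out", "arguments": {
  "commands": [
    [[-0.6,0,0],[0,0,0]],
    [[-0.6,0,0],[0,0,0]],
    [[-0.6,0,0],[0,0,0]],
    [[-0.6,0,0],[0,0,0]],
    [[0,0,0],[0,0,0]]
  ]
}}

```text
t: 12.7
ee_pos: [646.7, 118.8, 307.3]
eef_rot: [0.135, 0.694, -0.134, 0.695]
force: [0.5, 0.6, -2.1]
finger_gap: 45.1
```

```bash
python3 -c "
from plan import *
from bench import cams
s=status.get_state();print(s['joint_pos'].round(3),s['force'],s['wrist_torque'],s['ee_pos'],s['finger_gap'])
f=cams.grab_frame('scene');cv2.imwrite('pics/scene4.png',cv2.resize(f['img'][180:280,265:385],None,fx=6,fy=6))
"
```

```text
[ 0.07   0.594 -0.022  0.952 -0.     2.023] [ 0.5080941   0.60862947 -2.1224177 ] [ 0.04944629 -0.01437467  0.04514138] [646.69247853 118.83435645 307.28096617] 45.115873932230095
```

View pics/scene4.png

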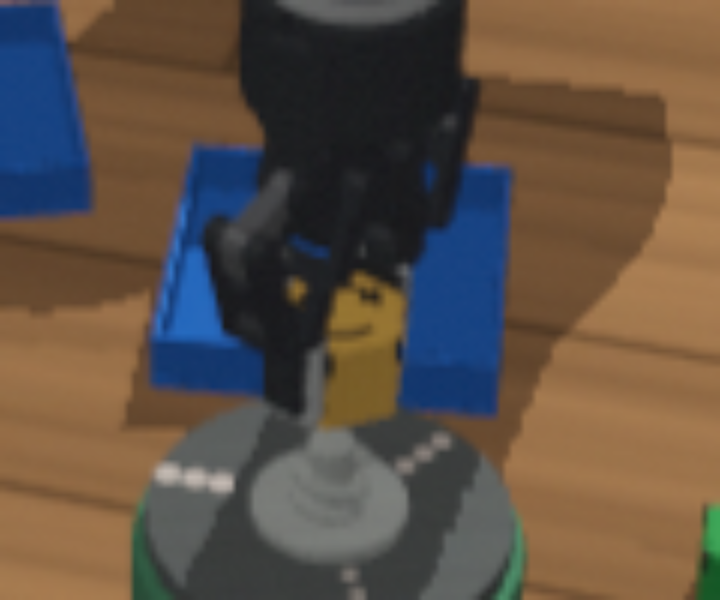

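The nut is off: the bare spindle shows at about (335,480) in the crop, and the nut is upright between the fingers. Next is the left tray, centred near (427,74).

```bash
python3 -c "
from plan import *
plan([427.5,74,300],None,step=2.4)"
```

```text
Traceback (most recent call last):
  File "plan.py", line 16, in plan
    print("dist",D.round(1),"dturn",d.round(3),"n",n)
                                    ^^^^^^^
AttributeError: 'int' object has no attribute 'round'
```

```bash
sed -i 's/d.round(3)/round(float(d),3)/' plan.py; python3 -c "
from plan import *
plan([427.5,74,300],None,step=2.4)"
```

```text
dist 223.6 dturn 0.0 n 10
[[[0.07, -1.23, -1.86], [0.0, 0, 0]], [[0.07, -1.23, -1.86], [0.0, 0, 0]], [[0.07, -1.23, -1.86], [0.0, 0, 0]], [[0.07, -1.23, -1.86], [0.0, 0, 0]], [[0.07, -1.23, -1.86], [0.0, 0, 0]]]
[[[0.07, -1.23, -1.86], [0.0, 0, 0]], [[0.07, -1.23, -1.86], [0.0, 0, 0]], [[0.07, -1.23, -1.86], [0.0, 0, 0]], [[0.07, -1.23, -1.86], [0.0, 0, 0]], [[0.07, -1.23, -1.86], [0.0, 0, 0]]]
```

>>> {"name": "carry_out", "arguments": {
  "commands": [
    [[0.05,-0.7,-1.1],[0,0,0]],
    [[0.05,-1.23,-1.86],[0,0,0]],
    [[0.07,-1.23,-1.86],[0,0,0]],
    [[0.07,-1.23,-1.86],[0,0,0]],
    [[0.07,-1.23,-1.86],[0,0,0]]
  ]
}}

```text
t: 13.25
ee_pos: [545.0, 98.4, 302.6]
eef_rot: [0.135, 0.694, -0.135, 0.694]
force: [-0.4, 0.2, -1.8]
finger_gap: 45.2
```

>>> {"name": "carry_out", "arguments": {
  "commands": [
    [[0.07,-1.23,-1.86],[0,0,0]],
    [[0.07,-1.23,-1.86],[0,0,0]],
    [[0.07,-1.23,-1.86],[0,0,0]],
    [[0.07,-1.23,-1.86],[0,0,0]],
    [[0.07,-1.23,-1.86],[0,0,0]]
  ]
}}

```text
t: 13.75
ee_pos: [435.8, 76.1, 299.3]
eef_rot: [0.135, 0.694, -0.135, 0.694]
force: [0.7, -0.7, -2.1]
finger_gap: 45.1
```

>>> {"name": "carry_out", "arguments": {
  "commands": [
    [[0.07,-0.5,-0.8],[0,0,0]],
    [[0,0,0],[0,0,0]],
    [[0,0,0],[0,0,0]]
  ]
}}

```text
t: 14.05
ee_pos: [428.6, 74.7, 299.1]
eef_rot: [0.135, 0.694, -0.134, 0.695]
force: [-0.1, -0.6, -2.1]
finger_gap: 45.1
```

```bash
python3 -c "
from plan import *
from bench import cams
s=status.get_state();print(s['joint_pos'].round(3),s['force'],s['wrist_torque'],s['ee_pos'],s['finger_gap'])
plan([427.5,74,215],None,step=2.5)
f=cams.grab_frame('scene');cv2.imwrite('pics/scene5.png',cv2.resize(f['img'][150:290,245:405],None,fx=5,fy=5))
print(proj(f,[[427.5,74,4],[427.5,74,120]]))
"
```

```text
[ 0.003  0.227 -0.633  0.708  0.     1.956] [-0.13640276 -0.57588541 -2.09927725] [ 0.04758444 -0.02037169 -0.05266677] [428.55917111  74.705735   299.05206597] 45.106335453291656
dist 84.1 dturn 0.0 n 4
[[[2.1, -0.03, -0.02], [0.0, 0, 0]], [[2.1, -0.03, -0.02], [0.0, 0, 0]], [[2.1, -0.03, -0.02], [0.0, 0, 0]], [[2.1, -0.03, -0.02], [0.0, 0, 0]]]
[[320.83801916 228.09204119]
 [322.42965427 192.3681674 ]]
```

View pics/scene5.png

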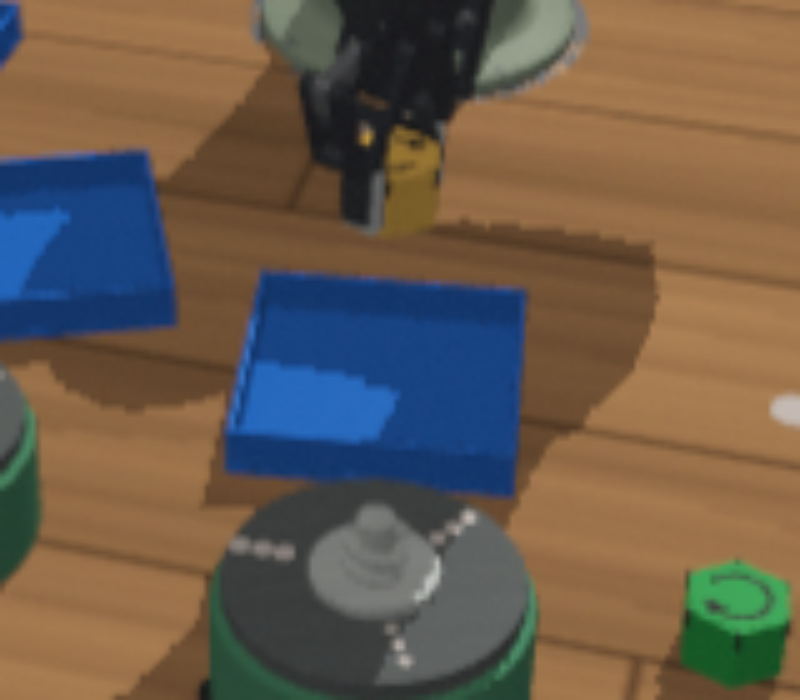

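The tray rim in the crop spans (262,272) to (515,465) and is clear below the gripper. The target projects to (379,390), near the middle of the floor. Lowering now.

>>> {"name": "carry_out", "arguments": {
  "commands": [
    [[2.1,0,0],[0,0,0]],
    [[2.1,0,0],[0,0,0]],
    [[2.1,0,0],[0,0,0]],
    [[2.1,0,0],[0,0,0]],
    [[0,0,0],[0,0,0]]
  ]
}}

```text
t: 14.6
ee_pos: [427.3, 74.7, 212.6]
eef_rot: [0.134, 0.695, -0.135, 0.693]
force: [-0.4, 0.8, -1.6]
finger_gap: 45.4
```

>>> {"name": "carry_out", "arguments": {
  "commands": [
    [[1,0,0],[0,0,0]],
    [[1,0,0],[0,0,0]],
    [[0.8,0,0],[0,0,0]],
    [[0.4,0,0],[0,0,0]],
    [[0,0,0],[0,0,0]]
  ]
}}

```text
t: 15.1
ee_pos: [427.3, 74.6, 182.3]
eef_rot: [0.135, 0.694, -0.135, 0.694]
force: [1.0, -0.6, -1.4]
finger_gap: 45.0
```

>>> {"name": "carry_out", "arguments": {
  "commands": [
    [[0.1,0,0],[0,0,0]],
    [[0.1,0,0],[0,0,0]],
    [[0,0,0],[0,0,0]]
  ]
}}

```text
t: 15.4
ee_pos: [427.6, 74.7, 180.9]
eef_rot: [0.135, 0.694, -0.135, 0.694]
force: [0.5, -0.3, -2.6]
finger_gap: 45.1
```

>>> {"name": "carry_out", "arguments": {
  "commands": [
    [[0.1,0,0],[0,0,0]],
    [[0.05,0,0],[0,0,0]],
    [[0,0,0],[0,0,0]]
  ]
}}

```text
t: 15.7
ee_pos: [427.5, 74.6, 179.2]
eef_rot: [0.135, 0.694, -0.135, 0.694]
force: [-0.1, -0.3, -2.5]
finger_gap: 45.1
```

>>> {"name": "carry_out", "arguments": {
  "commands": [
    [[0.05,0,0],[0,0,0]],
    [[0,0,0],[0,0,0]]
  ]
}}

```text
t: 15.9
ee_pos: [427.5, 74.7, 178.6]
eef_rot: [0.135, 0.694, -0.135, 0.694]
force: [0.6, -0.5, -1.9]
finger_gap: 44.9
```

>>> {"name": "carry_out", "arguments": {
  "commands": [
    [[0.05,0,0],[0,0,0]],
    [[0,0,0],[0,0,0]]
  ]
}}

```text
t: 16.1
ee_pos: [427.5, 74.7, 178.1]
eef_rot: [0.135, 0.694, -0.135, 0.694]
force: [0.1, -0.0, -0.9]
finger_gap: 45.4
```

>>> {"name": "carry_out", "arguments": {
  "commands": [
    [[0.04,0,0],[0,0,0]],
    [[0,0,0],[0,0,0]]
  ]
}}

```text
t: 16.3
ee_pos: [427.5, 74.7, 178.0]
eef_rot: [0.135, 0.694, -0.135, 0.694]
force: [-0.6, -1.1, 3.4]
finger_gap: 45.3
```

>>> {"name": "carry_out", "arguments": {
  "commands": [
    [[0.03,0,0],[0,0,0]],
    [[0,0,0],[0,0,0]]
  ]
}}

```text
t: 16.5
ee_pos: [427.5, 74.7, 178.0]
eef_rot: [0.135, 0.694, -0.135, 0.694]
force: [-2.3, 0.3, 7.7]
finger_gap: 45.0
```

The nut is on the floor. I'll back off slightly and open the fingers.

>>> {"name": "carry_out", "arguments": {
  "commands": [
    [[-0.04,0,0],[0,0,0]],
    [[0,0,0],[0,0,0]]
  ],
  "fingers": 4.7
}}

```text
t: 16.7
ee_pos: [427.7, 74.7, 178.0]
eef_rot: [0.135, 0.694, -0.135, 0.694]
force: [0.3, 0.3, 0.7]
finger_gap: 47.0
```

>>> {"name": "carry_out", "arguments": {
  "commands": [
    [[0,0,0],[0,0,0]],
    [[0,0,0],[0,0,0]],
    [[0,0,0],[0,0,0]]
  ],
  "fingers": 6
}}

```text
t: 17.0
ee_pos: [427.6, 74.7, 177.8]
eef_rot: [0.135, 0.694, -0.135, 0.694]
force: [0.5, -1.0, -0.4]
finger_gap: 60.1
```

>>> {"name": "carry_out", "arguments": {
  "commands": [
    [[-0.5,0,0],[0,0,0]],
    [[-1,0,0],[0,0,0]],
    [[-2,0,0],[0,0,0]],
    [[-3,0,0],[0,0,0]],
    [[-4,0,0],[0,0,0]]
  ]
}}

```text
t: 17.5
ee_pos: [426.6, 74.6, 283.7]
eef_rot: [0.134, 0.695, -0.135, 0.693]
force: [2.0, -0.5, 0.4]
finger_gap: 60.1
```

>>> {"name": "carry_out", "arguments": {
  "commands": [
    [[-4,0,0],[0,0,0]],
    [[-4,0,0],[0,0,0]],
    [[-3,0,0],[0,0,0]],
    [[0,0,0],[0,0,0]]
  ]
}}

```text
t: 17.9
ee_pos: [428.7, 74.7, 397.9]
eef_rot: [0.135, 0.691, -0.134, 0.697]
force: [0.3, 0.2, -0.4]
finger_gap: 59.9
```

```bash
python3 -c "
from plan import *
from bench import cams
s=status.get_state();print(s['joint_pos'].round(3),s['force'],s['ee_pos'],s['finger_gap'],s['t'])
f=cams.grab_frame('scene');cv2.imwrite('pics/scene6.png',f['img'])
cv2.imwrite('pics/scene6z.png',cv2.resize(f['img'][180:280,265:385],None,fx=6,fy=6))
"
```

```text
[ 0.003  0.115 -0.486  0.962  0.     1.956] [ 0.26416213  0.15562482 -0.44250192] [428.71492807  74.72071016 397.89241609] 59.92335728192339 17.9
```

View pics/scene6z.png

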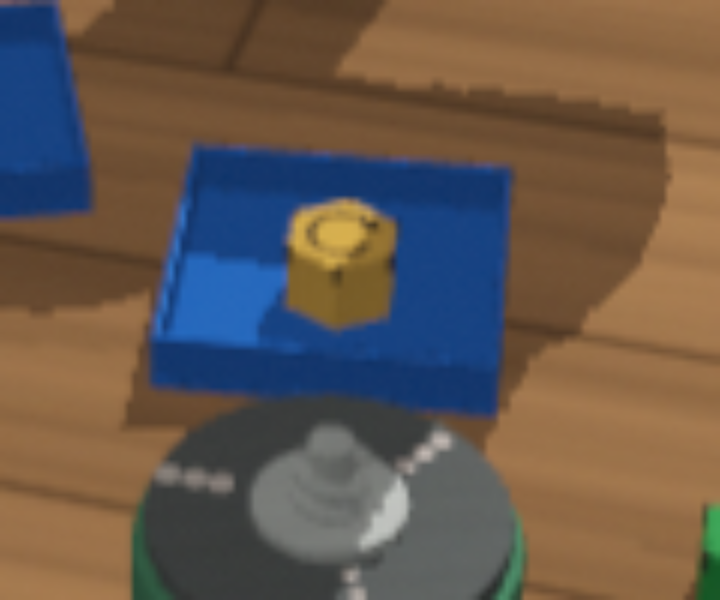

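View pics/scene6.png

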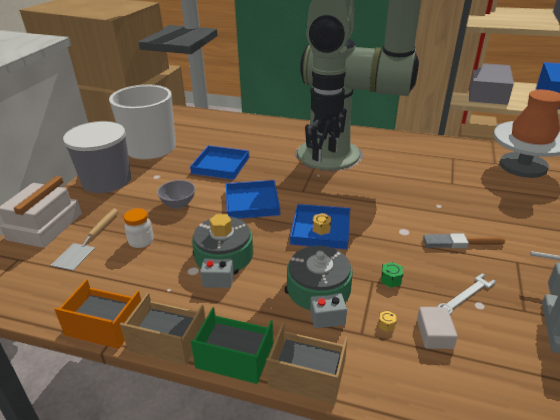

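The nut is flat in the left tray at scene (322,223) with its arrow up. Everything else is where it was, so I'm handing in.

```bash
python3 -c "
from bench import order
print(order.close_job())"
```

```text
the job is handed in; nothing more can be done
None
```

The marked nut is off its spindle and lying flat, arrow up, near the middle of the blue tray farthest to the robot's left. I handed the job in at about 18 s of the 72 s allowed.

- **Unscrewing:** I centred the grip from two directions 60 degrees apart, then turned the nut clockwise, raising it with the thread. A light upward pull of at most about 12 N, including the nut's own weight, fell away at about 1.8 to 1.9 rad. From there it lifted off freely.
- **Setting down:** The nut touched the tray floor at about 8 N, and I eased off before opening the fingers.
- **Last checks:** The final scene picture shows the nut resting flat with its top up. The plain nut, the look-alikes and the loose things appear unmoved by eye. The arm is clear, at 398 mm with about 0 N at the wrist.
- **Disagreement:** The two cameras placed the nut's centre about 6 mm apart. I went mostly with the scene camera, which matched the fingertip position, and the two grips bore this out.

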